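# Shut and bolt the salvaged-battery box

### The arm

A 6-joint arm with a two-finger parallel gripper is mounted at the origin on the work surface. World frame = base frame: x ahead of the robot, y to its left, z up, the work surface at z = 0. Lengths are in m, angles in rad, forces in N, time in s.
With the tool pointing down it reaches from about 0.35 to 0.775 m from the base axis. Payload 5.5 kg.
Tool frame: the origin (TCP) lies midway between the tips of the shut fingers; the grasp point (between the pads) lies 19 mm behind it; x points along the fingers, y is the direction in which the jaws open and shut, and the axes are right-handed (so a half turn about x gives the same grasp; the last joint's range is limited). The gripper opens to 85 mm and grips with 20 to 120 N. Pads are 22 mm wide; open, the fingers measure 114 mm over their backs; the gripper's body (76 mm by 85 mm) begins 54 mm behind the grasp point. The pads swing forward as they close: fully open they stand 13 mm farther back than shut.
Start: joints at [-1.327, 0.313, 0.046, 1.304, 0, 1.431], TCP at [0.215, -0.533, 0.231] pointing down, gripper open.
Joint ranges: [-2.76, 2.76], [-0.86, 1.69], [-1.03, 1.26], [-2.2, 2.34], [-1.47, 1.5], [-3.14, 3.14]. Speed limits (rad/s): [2.57, 2.57, 3.14, 3.14, 3.14, 3.14].

### API

Orientations are given as a unit quaternion [w, x, y, z].
In Python, from workcell import env, optics, order, models gives the robot as it stands. The module is installed in compiled form; this text tells all that it offers.
- The arm moves only by the tool servo_tool, never from a script. Its argument "moves" is a list of rows, each a list of 5 numbers: the shift along the tool's x, y, z in cm, then the turn about the tool's x in rad, then the closure, from -1 (fully open) to 1 (shut). A call has exactly 10 rows; each row shifts and turns the commanded pose from where the row before left it, along the tool's axes as they then stand; what a row does not reach is not made up. A row lasts 1/8 s, in which the tool goes at most 62.5 mm and 10.7 degrees, less where a joint would pass 70% of its speed; a pose out of reach is approached as far as the arm can. A call is refused whole if a number of a shift passes 6.25 or a number of a turn 0.188, either way. A call with a gripper value outside its range is refused whole. The fingers move at their own pace and stop on an object; "grip_force" is the grip in N (left out, the last holds). Time passes only in rows, so rows that do not move let the fingers close, or fill a call up. It gives the time, the measured TCP pose, the force and the opening at its end, in the units of the state.
- env.get_state(): the state, without advancing time (a new reading comes with each control period).
- optics.read_camera(name): name is "side" or "top" or "wrist"; returns a dict with "pixels" (420x560x3 uint8, blue, green, red), "vertical_fov" (degrees; the focal length in pixels is half the picture's height over the tangent of half this angle, whatever the lens; pixels are square), "cx", "cy" (the principal point, pixels), "k1" (the pictures are not rectified: a ray, as slopes to the right and down, at radius r is drawn at 1 + k1 r^2 times it, then the intrinsics apply), "extrinsics" (4x4, takes a point from world to camera coordinates). Camera axes: x right, y up, looking along -z (the intrinsics and any distortion apply to the point x, -y, -z); pixel columns grow to the right and rows downward; lengths in m; the calibration is good to about 2 mm. A picture is of the moment at which its call begins. There is no depth.
- order.hand_in(): hands the job in, once; it reports no verdict.
Trained networks look in a picture, given as the dict that the camera call returned (one of the last four; its "shot" number tells which), for a name from the list of things; names that differ only in an ending like _2 or _b are one class to them, and where a whole thing is asked for, a point or a joint stands for the part that bears it (a point fixed in the world has none). Each returns a list of dicts, best first, with "conf" (0 to 1); they miss things now and then, are a little off and sometimes report something else, mostly with a low value. They report only what shows in the picture. A call takes as long as a camera call.
- models.outline_of(name, picture): "pixels" (420x560 bool, what is visible of it) and "location" ([column, row] in pixels, amid what is visible of it).
- models.pinpoint(name, picture): "location" ([column, row] in pixels: a listed point, or the origin of a listed thing).
The state is a dict: "clock": time; "joint_pos": joint angles; "qvel": joint speeds; "tau": joint torques, N m; "tcp_pos": TCP position; "orientation": TCP orientation; "wrist_force": force on the tool from outside, world axes, zero at the start; "ft_torque": the same for the moment, N m; "finger_gap": finger opening in m.
Only numpy, scipy, OpenCV 4.12 (cv2) and the standard library are available. Lean on these libraries where they do the work, as an engineer would, in place of code of your own. Each camera call takes 0.05 s, during which the arm holds its last target.

### The job

Swing the open lid of the grey steel battery box down until it rests on the rim. Only then push the barrel bolt on the lid fully across, as far as it goes, so that its tip passes right through the keeper on the side of the box. Leave the other things on the bench where they are, and let go.

Things in the scene. Friction and masses are not known exactly. Their poses are not given: they have to be found in the camera images.
- box: grey sheet-steel box fixed to the bench, 200 (x) x 280 (y) x 100 mm high, open at the top, black battery packs inside. Origin: centre of its underside, at bench height; z up; yaw varies up to 0.45 rad. Its lid's hinge line runs along y through (100, 0, 100) mm in its frame, on the rim far from the robot. With the lid shut, the lid's top face is at z = 106 mm.
- lid (a joint): hinge angle, rad: 0 is shut on the rim (hard stop), it grows as the front edge lifts, at most 1.1. Flat 6 mm steel lid, 206 mm from hinge to front edge, 280 mm wide, about 0.5 kg. The hinge is stiff: the lid stays at any angle and goes down when pressed from above with about 2 to 10 N; nothing latches it.
- lid_front (a point): middle of the lid's front edge, on its top face, 206 mm from the hinge line.
- bolt (a joint): travel of the bolt, m: 0 is fully drawn back, 0.045 is fully across (hard stop). It slides along the box's +y (towards the keeper) with about 2.5 N of friction plus 6 N per m/s, and stays where it is left. The tip enters the keeper at 0.016 and comes out flush with its far face at 0.034.
- knob_top (a point): top centre of the bolt's knob: a plain steel post, 12 mm in diameter, square to the lid, its top 55 mm above the lid's top face. It moves with the bolt and can be pushed or pinched. With the lid shut it is at x = -50, y = 60 mm + travel in the box's frame. The bolt is an 11 mm rod in two guide staples, 20 mm high above the lid, 12 mm long, centred at y = 30 and 126 mm.
- bolt_tip (a point): centre of the bolt's tip, 72 mm from the knob's axis towards the keeper and 10 mm above the lid's top face.
- keeper (a point): centre of the keeper's opening: a fixed square steel loop on a bracket on the box's +y side wall, 18 mm long along the bolt (y = 148 to 166 mm in the box's frame), opening 14 mm wide, its top 128 mm above the bench.
- screwdriver: bystander: screwdriver lying on the bench on the box's +y side; origin at its underside.
- cup: bystander: white plastic cup, 76 mm across, 85 mm high, on the box's +y side; origin at the centre of its underside.
- supply: bystander: salvaged aluminium power-supply unit, 140 x 100 x 42 mm, on the box's -y side; origin at the centre of its underside.

How it is judged:
By the outcome, as a careful person would: the job done as asked, in the order asked, and still so for the second after the job is handed in, with the robot touching nothing.
It also fails if it takes over 42 s, if anything falls off the work surface, if the arm or the gripper's body presses on something with over 40 N, if the wrist force passes 120 N, or if a joint passes its speed limit or range.

## Working session

There is one attempt and no reset: what is moved stays moved. The work goes in short steps, Python scripts to look and compute and a tool call to move; the robot and the scene stay as the last step left them, time stands still between calls to the robot, and variables do not carry over. Pictures are saved under pics/ and viewed, and the job is handed in when it is done.

Besides the shell and the picture viewer there is one more tool, called after "Call:" by a JSON object that holds its "op" and its "data", one argument or row to a line. servo_tool: Moves the arm, as the interface text tells. Its arguments: {"type":"object","properties":{"moves":{"type":"array"},"grip_force":{"type":"number"}},"required":["moves"]}

```bash
mkdir -p pics; cat > h.py <<'E'
import numpy as np, cv2
from workcell import env, optics, order, models
def K(p):
    f=210/np.tan(np.radians(p["vertical_fov"])/2)
    return f
def proj(p,X):
    E=np.array(p["extrinsics"]);c=E[:3,:3]@np.asarray(X)+E[:3,3]
    s=np.array([c[0],-c[1]])/(-c[2]); r2=s@s
    s=s*(1+p["k1"]*r2); return np.array([p["cx"],p["cy"]])+K(p)*s
def ray(p,uv):
    d=(np.array(uv,float)-[p["cx"],p["cy"]])/K(p); s=d.copy()
    for _ in range(30): s=d/(1+p["k1"]*(s@s))
    E=np.array(p["extrinsics"]);R=E[:3,:3]
    dr=R.T@np.array([s[0],-s[1],-1]); return -R.T@E[:3,3], dr/np.linalg.norm(dr)
def atz(p,uv,z):
    o,d=ray(p,uv); return o+d*(z-o[2])/d[2]
def tri(rs):
    A=0;b=0
    for o,d in rs:
        P=np.eye(3)-np.outer(d,d);A=A+P;b=b+P@o
    X=np.linalg.solve(A,b); return X,[np.linalg.norm((np.eye(3)-np.outer(d,d))@(X-o)) for o,d in rs]
def save(p,n): cv2.imwrite(f"pics/{n}.png",p["pixels"])
E
python3 - <<'E'
from h import *
s=env.get_state();print({k:np.round(v,3).tolist() for k,v in s.items()})
P={}
for c in ["side","top","wrist"]:
    p=optics.read_camera(c);save(p,c+"0");P[c]=p
    print(c,p["vertical_fov"],p["cx"],p["cy"],p["k1"],np.round(p["extrinsics"],3).tolist())
for c in P:
  for n in ["box","lid_front","knob_top","bolt_tip","keeper","screwdriver","cup","supply"]:
    r=models.pinpoint(n,P[c]);print(c,n,[(np.round(x["location"],1).tolist(),round(x["conf"],2)) for x in r[:2]])
E
```

```text
{'clock': 0.0, 'joint_pos': [-1.327, 0.314, 0.045, 1.304, 0.0, 1.431], 'qvel': [0.001, -0.0, 0.001, 0.001, -0.001, -0.002], 'tau': [0.001, -48.063, 29.853, 0.02, -0.0, 0.0], 'tcp_pos': [0.215, -0.533, 0.23], 'orientation': [-0.134, -0.694, -0.135, 0.694], 'wrist_force': [0.452, -0.738, 0.569], 'ft_torque': [0.029, -0.006, 0.031], 'finger_gap': 0.086}
side 46.56731649948507 271.90749841056703 212.812861976779 0.04151386911728937 [[0.995, -0.095, -0.002, -0.628], [0.066, 0.679, 0.731, -0.148], [-0.068, -0.728, 0.682, -1.284], [0.0, 0.0, 0.0, 1.0]]
top 45.31518012306824 281.5368853462114 215.5065685970566 0.0031090407363830322 [[-0.094, -0.996, 0.005, 0.068], [0.972, -0.091, 0.217, -0.634], [-0.216, 0.025, 0.976, -1.208], [0.0, 0.0, 0.0, 1.0]]
wrist 58.62995678751368 284.12590084758864 206.53092806054735 -0.06709102464599208 [[0.374, -0.928, -0.001, -0.574], [0.89, 0.359, -0.282, 0.036], [0.262, 0.104, 0.959, -0.379], [0.0, 0.0, 0.0, 1.0]]
side box [([257.2, 228.7], 0.94), ([238.9, 315.1], 0.57)]
side lid_front [([238.6, 159.7], 0.6)]
side knob_top [([269.2, 145.2], 0.5)]
side bolt_tip [([256.0, 137.2], 0.64), ([290.4, 165.5], 0.17)]
side keeper [([240.5, 164.5], 0.57)]
side screwdriver []
side cup [([293.0, 165.5], 0.84)]
side supply [([240.7, 318.7], 0.98)]
top box [([254.6, 237.2], 0.66)]
top lid_front [([250.6, 235.2], 0.86)]
top knob_top [([217.1, 201.3], 0.75)]
top bolt_tip []
top keeper [([184.9, 247.3], 0.8)]
top screwdriver [([163.6, 250.9], 0.78)]
top cup [([149.2, 197.2], 0.93)]
top supply [([363.3, 251.8], 0.67), ([164.2, 251.8], 0.38)]
wrist box []
wrist lid_front []
wrist knob_top []
wrist bolt_tip []
wrist keeper []
wrist screwdriver []
wrist cup []
wrist supply []
```

```bash
python3 - <<'E'
import cv2,numpy as np
for c in ["side","top"]:
    a=cv2.imread(f"pics/{c}0.png"); cv2.imwrite(f"pics/{c}0z.png",cv2.resize(a[90:360,100:460],(800,600),interpolation=cv2.INTER_CUBIC))
E
```

```text
(no output)
```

View pics/side0z.png

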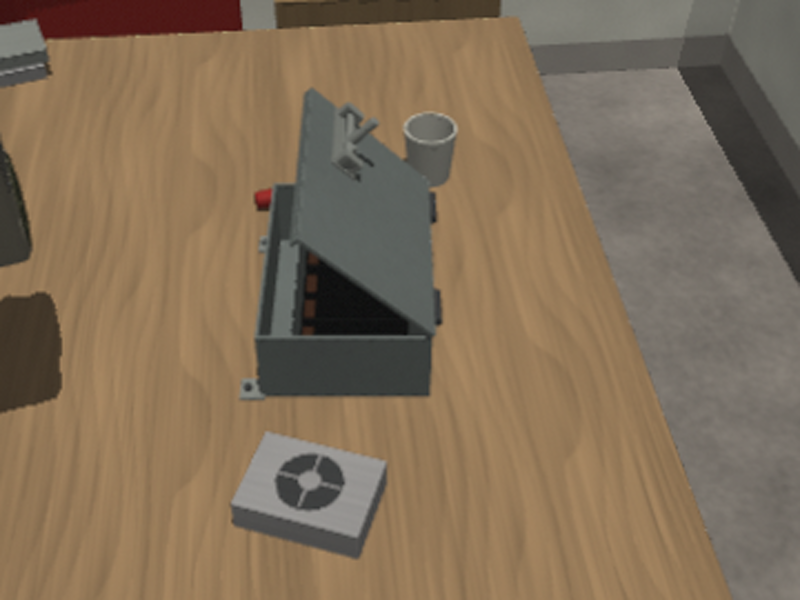

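View pics/top0z.png

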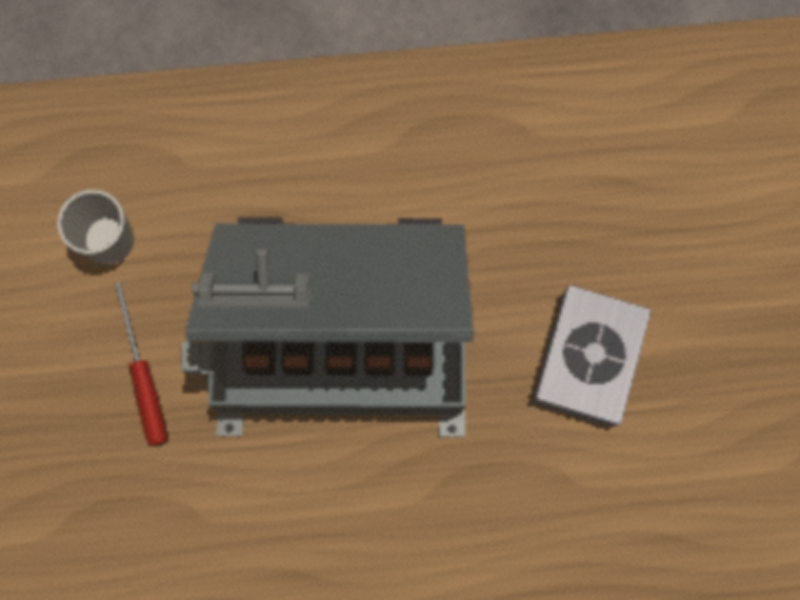

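```bash
cat > fit.py <<'E'
from h import *
from scipy.optimize import least_squares
def W(q,X):
    x,y,a=q[:3];c,s=np.cos(a),np.sin(a);X=np.asarray(X)
    return np.array([x+c*X[0]-s*X[1],y+s*X[0]+c*X[1],X[2]])
def L(q,d,y,h):
    t=q[3];return W(q,[.1-d*np.cos(t)+h*np.sin(t),y,.1+d*np.sin(t)+h*np.cos(t)])
E
cat > f1.py <<'E'
from fit import *
P={c:optics.read_camera(c) for c in ["side","top"]}
z=lambda u,v:(100+u*.45,90+v*.45)
obs=[("top",lambda q:L(q,0,.14,.006),z(213,225)),("top",lambda q:L(q,0,-.14,.006),z(464,226)),
("top",lambda q:L(q,.206,.14,.006),z(189,332)),("top",lambda q:L(q,.206,-.14,.006),z(472,332)),
("top",lambda q:W(q,[-.1,.14,.1]),z(209,405)),("top",lambda q:W(q,[-.1,-.14,.1]),z(465,405)),
("side",lambda q:L(q,.206,.14,.006),z(310,89)),("side",lambda q:L(q,.206,-.14,.006),z(297,240)),
("side",lambda q:L(q,0,-.14,.006),z(433,331)),("side",lambda q:L(q,0,.14,.006),z(430,183)),
("side",lambda q:W(q,[-.1,-.14,.1]),z(258,338)),("side",lambda q:W(q,[-.1,-.14,0]),z(261,397)),("side",lambda q:W(q,[.1,-.14,0]),z(429,395)),
("top",lambda q:L(q,.15,.06+q[4],.061),(217.1,201.3)),("side",lambda q:L(q,.15,.06+q[4],.061),(269.2,145.2)),
("top",lambda q:W(q,[-.05,.157,.116]),(184.9,247.3)),
("side",lambda q:L(q,.206,0,.006),(238.6,159.7)),("top",lambda q:L(q,.206,0,.006),(250.6,235.2)),
]
f=lambda q:np.concatenate([proj(P[c],g(q))-np.array(o) for c,g,o in obs])
r=least_squares(f,[.6,.05,0,.8,0],loss="soft_l1")
q=r.x;print(np.round(q,4));print(np.round(f(q).reshape(-1,2),1).tolist())
np.save("q.npy",q)
for n,X in dict(knob=L(q,.15,.06+q[4],.061),front=L(q,.206,0,.006),keeper=W(q,[-.05,.157,.116])).items(): print(n,np.round(X,4))
q2=q.copy();q2[3]=0
print("shut knob",L(q2,.15,.06+q[4],.061),"front",L(q2,.206,0,.006))
for n in ["cup","screwdriver","supply"]:
    for c in P:
        m=models.pinpoint(n,P[c]); 
        if m: print(n,c,atz(P[c],m[0]["location"],0).round(3))
E
python3 f1.py
```

```text
[ 0.5969  0.0851 -0.0979  0.7712  0.0089]
[[0.8, -1.2], [0.1, -1.2], [-1.8, -1.0], [0.9, -0.4], [-0.5, -0.2], [0.2, 0.3], [0.6, -1.0], [0.3, -0.6], [1.7, 1.9], [-0.2, -1.3], [-1.5, -0.1], [0.2, -0.4], [0.7, 0.6], [0.4, 1.8], [-0.2, -1.0], [1.4, 3.2], [-1.3, 0.6], [-2.3, 3.5]]
knob [0.6384 0.1502 0.2483]
front [0.5536 0.0893 0.2479]
keeper [0.5625 0.2462 0.116 ]
shut knob [0.55389439 0.15848183 0.161     ] front [0.49143357 0.0954312  0.106     ]
cup side [0.734 0.38  0.   ]
cup top [0.736 0.354 0.   ]
screwdriver top [0.58  0.326 0.   ]
supply side [ 0.537 -0.206  0.   ]
supply top [ 0.53  -0.202  0.   ]
```

```bash
cat > plan.py <<'E'
from fit import *
from scipy.spatial.transform import Rotation as Ro
def Rt():
    w,x,y,z=env.get_state()["orientation"];return Ro.from_quat([x,y,z,w]).as_matrix()
def to(X):
    s=env.get_state();R=Rt();return 100*R.T@(np.array(X)-s["tcp_pos"])
E
python3 - <<'E'
from plan import *
q=np.load("q.npy");R=Rt();print(R.round(3))
print("yaw of tool y",np.arctan2(R[1,1],R[0,1]),"box y dir",q[2]+np.pi/2)
A=W(q,[-.03,-.04,.30]);print(A,to(A))
E
```

```text
[[-0.     0.374 -0.927]
 [-0.    -0.927 -0.374]
 [-1.     0.     0.   ]]
yaw of tool y -1.1870363353444993 box y dir 1.472911852334208
[0.56316064 0.04819533 0.3       ] [ -6.87238455 -40.88623487 -54.02480039]
```

Call:
{"op": "servo_tool", "data": {
  "moves": [
    [-1.4, -3.0, -4.0, 0, 1],
    [-1.4, -3.4, -4.5, 0, 1],
    [-1.4, -3.4, -4.5, 0, 1],
    [-1.4, -3.4, -4.5, 0, 1],
    [-1.3, -3.4, -4.5, 0, 1],
    [0, -3.4, -4.5, 0, 1],
    [0, -3.4, -4.5, 0, 1],
    [0, -3.4, -4.5, 0, 1],
    [0, -3.4, -4.5, 0, 1],
    [0, -3.4, -4.5, 0, 1]
  ],
  "grip_force": 40
}}

```text
clock: 3.0
tcp_pos: [0.5029, -0.0533, 0.3006]
orientation: [0.135, 0.694, 0.135, -0.694]
wrist_force: [0.9, -0.5, -0.2]
finger_gap: 0.0002
```

Call:
{"op": "servo_tool", "data": {
  "moves": [
    [0, -3.4, -4.5, 0, 1],
    [0, -3.6, -4.8, 0, 1],
    [0, 0, 0, -0.18, 1],
    [0, 0, 0, -0.18, 1],
    [0, 0, 0, -0.18, 1],
    [0, 0, 0, -0.18, 1],
    [0, 0, 0, -0.18, 1],
    [0, 0, 0, -0.18, 1],
    [0, 0, 0, -0.18, 1],
    [0, 0, 0, -0.18, 1]
  ]
}}

```text
clock: 4.25
tcp_pos: [0.5622, 0.0447, 0.3003]
orientation: [0.56, 0.431, 0.56, -0.431]
wrist_force: [0.1, 0.5, 0.3]
finger_gap: 0.0002
```

Call:
{"op": "servo_tool", "data": {
  "moves": [
    [0, 0, 0, -0.18, 1],
    [0, 0, 0, -0.18, 1],
    [0, 0, 0, -0.18, 1],
    [0, 0, 0, -0.18, 1],
    [0, 0, 0, -0.18, 1],
    [0, 0, 0, -0.18, 1],
    [0, 0, 0, -0.14, 1],
    [0, 0, 0, 0, 1],
    [0, 0, 0, 0, 1],
    [0, 0, 0, 0, 1]
  ]
}}

```text
clock: 5.5
tcp_pos: [0.5622, 0.0447, 0.3003]
orientation: [0.706, 0.035, 0.706, -0.035]
wrist_force: [0.8, -0.0, 0.7]
finger_gap: -0.0001
```

```bash
python3 - <<'E'
from plan import *
q=np.load("q.npy");R=Rt();print(R.round(3))
s=env.get_state();print(s["clock"],s["tcp_pos"],s["wrist_force"],s["joint_pos"])
print("yaw err",np.arctan2(R[1,1],R[0,1])-(q[2]+np.pi/2))
A=W(q,[-.03,-.04,.30]);print(A,to(A))
p=optics.read_camera("wrist");save(p,"w1")
p=optics.read_camera("side");save(p,"s1")
E
```

```text
[[ 0.     0.099  0.995]
 [-0.     0.995 -0.099]
 [-1.    -0.     0.   ]]
5.5 [0.562159   0.04472224 0.30028513] [ 0.83690783 -0.01913942  0.68294037] [-6.28926993e-02  2.83557435e-01  1.72785374e-01  1.45993805e+00
 -1.12543427e-04  3.61552530e-02]
yaw err -0.0011634876501187552
[0.56316064 0.04819533 0.3       ] [0.02848017 0.35551472 0.06532695]
```

View pics/w1.png

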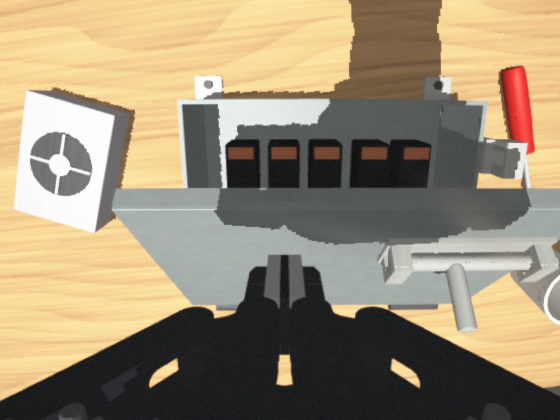

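View pics/s1.png

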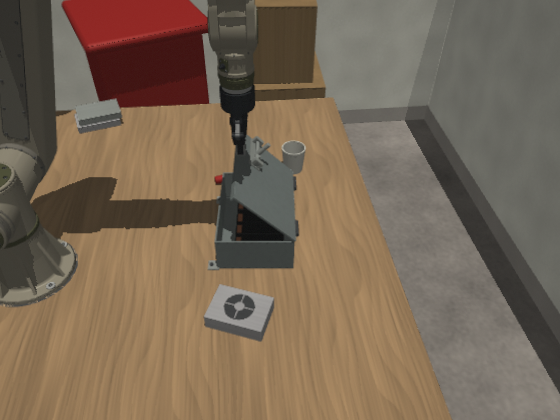

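Call:
{"op": "servo_tool", "data": {
  "moves": [
    [2.5, 0, 0, 0, 1],
    [2.0, 0, 0, 0, 1],
    [1.0, 0, -0.2, 0, 1],
    [1.0, 0, -0.3, 0, 1],
    [1.0, 0, -0.3, 0, 1],
    [1.0, 0, -0.3, 0, 1],
    [1.0, 0, -0.3, 0, 1],
    [1.0, 0, -0.3, 0, 1],
    [1.0, 0, -0.3, 0, 1],
    [1.0, 0, -0.3, 0, 1]
  ]
}}

```text
clock: 6.85
tcp_pos: [0.5388, 0.047, 0.1744]
orientation: [0.706, 0.035, 0.706, -0.035]
wrist_force: [-0.5, 0.6, 3.3]
finger_gap: -0.0002
```

```bash
python3 - <<'E'
from plan import *
s=env.get_state();print(s["clock"],s["tcp_pos"],s["wrist_force"])
p=optics.read_camera("wrist");save(p,"w2")
p=optics.read_camera("side");save(p,"s2")
E
```

```text
6.85 [0.53879203 0.04697855 0.17443552] [-0.50773553  0.62386608  3.25414998]
```

View pics/w2.png

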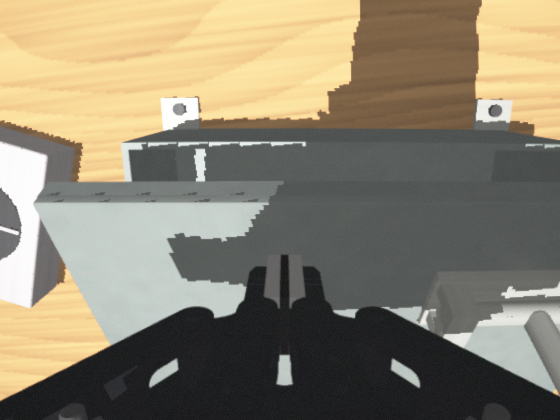

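View pics/s2.png

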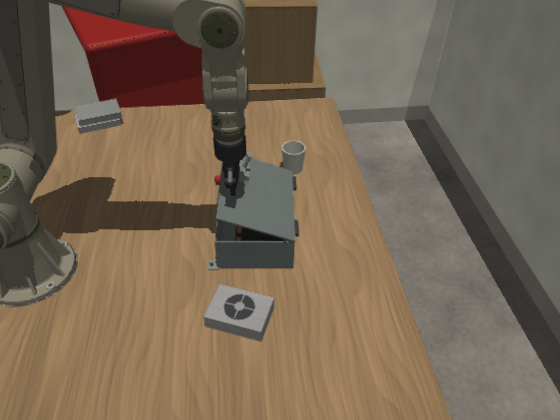

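Call:
{"op": "servo_tool", "data": {
  "moves": [
    [1.0, 0, -0.3, 0, 1],
    [1.0, 0, -0.3, 0, 1],
    [1.0, 0, -0.2, 0, 1],
    [1.0, 0, -0.1, 0, 1],
    [0.8, 0, 0, 0, 1],
    [0.6, 0, 0, 0, 1],
    [0.5, 0, 0, 0, 1],
    [0.3, 0, 0, 0, 1],
    [0.2, 0, 0, 0, 1],
    [0.2, 0, 0, 0, 1]
  ]
}}

```text
clock: 8.2
tcp_pos: [0.5305, 0.0478, 0.1093]
orientation: [0.706, 0.035, 0.706, -0.035]
wrist_force: [-1.6, 1.2, 1.7]
finger_gap: 0.0002
```

Call:
{"op": "servo_tool", "data": {
  "moves": [
    [0.1, 0, 0, 0, 1],
    [0.1, 0, 0, 0, 1],
    [0.1, 0, 0, 0, 1],
    [0.05, 0, 0, 0, 1],
    [0, 0, 0, 0, 1],
    [0, 0, 0, 0, 1],
    [0, 0, 0, 0, 1],
    [0, 0, 0, 0, 1],
    [0, 0, 0, 0, 1],
    [0, 0, 0, 0, 1]
  ]
}}

```text
clock: 9.45
tcp_pos: [0.5303, 0.0478, 0.106]
orientation: [0.706, 0.035, 0.706, -0.035]
wrist_force: [-3.8, 0.4, 5.8]
finger_gap: -0.0001
```

Call:
{"op": "servo_tool", "data": {
  "moves": [
    [0.1, 0, 0, 0, 1],
    [0, 0, 0, 0, 1],
    [0.1, 0, 0, 0, 1],
    [0, 0, 0, 0, 1],
    [0, 0, 0, 0, 1],
    [0, 0, 0, 0, 1],
    [0, 0, 0, 0, 1],
    [0, 0, 0, 0, 1],
    [0, 0, 0, 0, 1],
    [0, 0, 0, 0, 1]
  ]
}}

```text
clock: 10.7
tcp_pos: [0.5304, 0.0478, 0.1059]
orientation: [0.707, 0.034, 0.706, -0.035]
wrist_force: [-7.7, 0.2, 19.0]
finger_gap: 0.0001
```

```bash
python3 - <<'E'
from plan import *
p=optics.read_camera("side");save(p,"s3");cv2.imwrite("pics/s3z.png",cv2.resize(p["pixels"][130:290,180:330],(750,800)[::1] if 0 else (560,597),interpolation=cv2.INTER_CUBIC))
E
```

```text
(no output)
```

View pics/s3z.png

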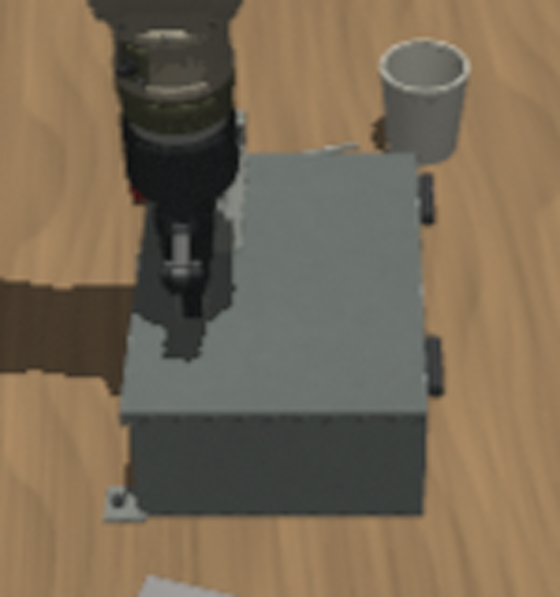

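Call:
{"op": "servo_tool", "data": {
  "moves": [
    [-1.0, 0, 0, 0, 1],
    [-2.0, 0, 0, 0, 1],
    [-3.0, 0, 0, 0, 1],
    [-3.0, -1, -2, 0, 1],
    [0, -2, -3, 0, 1],
    [0, -2, -3, 0, 1],
    [0, 0, 0, 0, 1],
    [0, 0, 0, 0, 1],
    [0, 0, 0, 0, 1],
    [0, 0, 0, 0, 1]
  ]
}}

```text
clock: 12.0
tcp_pos: [0.4464, 0.0061, 0.1936]
orientation: [0.706, 0.034, 0.706, -0.034]
wrist_force: [0.3, -0.7, 0.5]
finger_gap: -0.0003
```

```bash
python3 - <<'E'
from plan import *
q=np.load("q.npy");s=env.get_state();print(s["clock"],s["tcp_pos"],s["wrist_force"])
q[3]=0
P={c:optics.read_camera(c) for c in ["wrist","side","top"]}
for c in P: save(P[c],c+"4")
T=dict(knob_top=L(q,.15,.06+q[4],.061),lid_front=L(q,.206,0,.006),keeper=W(q,[-.05,.157,.116]),bolt_tip=L(q,.15,.132+q[4],.016))
for n in T:
    rs=[]
    for c in P:
        m=models.pinpoint(n,P[c])
        if m:
            rs.append(ray(P[c],m[0]["location"]));print(n,c,np.round(m[0]["location"],1),round(m[0]["conf"],2),"pred",proj(P[c],T[n]).round(1),"atz",atz(P[c],m[0]["location"],T[n][2]).round(4))
    if len(rs)>1: print("  tri",*tri(rs),"pred",T[n].round(4))
E
```

```text
12.0 [0.44643418 0.00608778 0.19359103] [ 0.33093817 -0.74003203  0.48762418]
knob_top wrist [555.7 384.1] 0.8 pred [551.1 383.8] atz [0.5547 0.1616 0.161 ]
knob_top side [234.5 170.2] 0.67 pred [237.9 170.8] atz [0.5447 0.1618 0.161 ]
knob_top top [223.4 247.2] 0.63 pred [220.8 247.8] atz [0.5547 0.1524 0.161 ]
  tri [0.54816447 0.15296702 0.16899265] [np.float64(0.0025128049307093863), np.float64(0.0035447515568594115), np.float64(0.005303573068355404)] pred [0.5539 0.1585 0.161 ]
lid_front wrist [422.9 265.9] 0.72 pred [421.2 262.9] atz [0.4938 0.0966 0.106 ]
lid_front side [217.5 202.8] 0.57 pred [216.8 202.7] atz [0.4934 0.0949 0.106 ]
  tri [0.49369869 0.09651943 0.105179  ] [np.float64(0.0005976422417906601), np.float64(0.0005976422417906463)] pred [0.4914 0.0954 0.106 ]
keeper side [241.7 163.2] 0.76 pred [240.3 164.2] atz [0.5667 0.2507 0.116 ]
keeper top [185.8 248.4] 0.85 pred [186.3 250.5] atz [0.5678 0.2471 0.116 ]
  tri [0.56692967 0.24644759 0.11926552] [np.float64(0.0002740253314471412), np.float64(0.0002740253314473546)] pred [0.5625 0.2462 0.116 ]
bolt_tip side [238.2 169.1] 0.65 pred [240.  167.6] atz [0.5553 0.2237 0.116 ]
bolt_tip top [192.8 251.2] 0.75 pred [193.  250.6] atz [0.5594 0.2307 0.116 ]
  tri [0.55774962 0.23105369 0.11101862] [np.float64(0.0024603274413207755), np.float64(0.0024603274413206692)] pred [0.5609 0.2301 0.116 ]
```

View pics/wrist4.png

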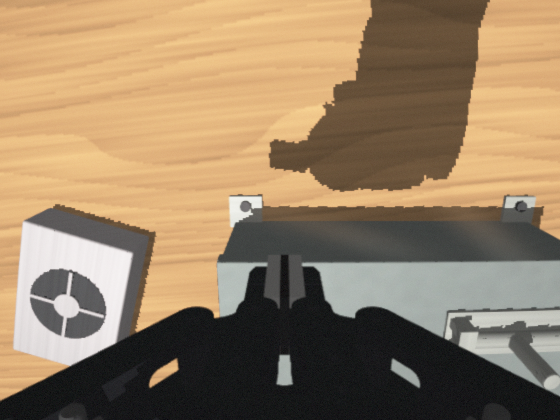

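View pics/top4.png

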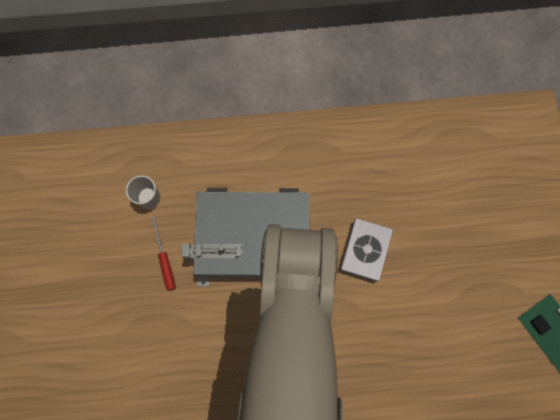

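View pics/side4.png

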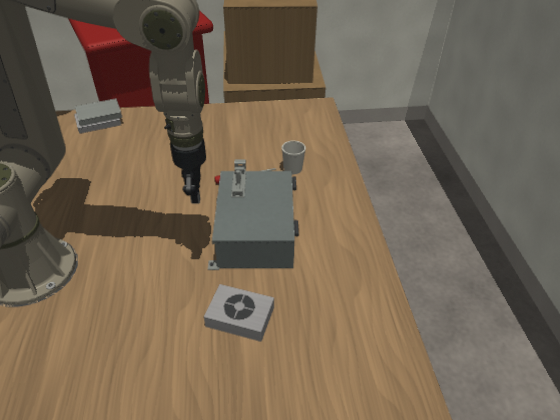

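```bash
python3 - <<'E'
from plan import *
q=np.load("q.npy")
print(to(W(q,[-.05,.02,.194])),to(W(q,[-.05,.02,.136])), to(W(q,[-.05,.085,.136])))
E
```

```text
[-0.02117914 11.36156415  9.26712303] [ 5.77882082 11.36215289  9.26669634] [ 5.77816103 17.86215286  9.26683388]
```

Call:
{"op": "servo_tool", "data": {
  "moves": [
    [0, 2.0, 1.5, 0, 1],
    [0, 3.0, 2.5, 0, 1],
    [0, 3.0, 2.5, 0, 1],
    [0, 2.4, 1.9, 0, 1],
    [0, 1.0, 1.0, 0, 1],
    [1.5, 0, 0, 0, 1],
    [2.0, 0, 0, 0, 1],
    [1.5, 0, 0, 0, 1],
    [0.8, 0, 0, 0, 1],
    [0, 0, 0, 0, 1]
  ]
}}

```text
clock: 14.0
tcp_pos: [0.5498, 0.1097, 0.1352]
orientation: [0.706, 0.035, 0.707, -0.035]
wrist_force: [-0.4, 0.0, -0.1]
finger_gap: 0.0001
```

```bash
python3 - <<'E'
from plan import *
s=env.get_state();print(s["clock"],s["tcp_pos"],s["wrist_force"])
p=optics.read_camera("wrist");save(p,"w5");m=models.pinpoint("knob_top",p);print(m[:1],atz(p,m[0]["location"],.161) if m else 0)
p=optics.read_camera("side");cv2.imwrite("pics/s5z.png",cv2.resize(p["pixels"][130:290,180:330],(560,597),interpolation=cv2.INTER_CUBIC))
E
```

```text
14.0 [0.54982591 0.10974831 0.13521034] [-0.39778158  0.03487779 -0.0968924 ]
[{'location': [421.9, 304.1], 'conf': 0.87}] [0.5540803  0.15920771 0.161     ]
```

View pics/w5.png

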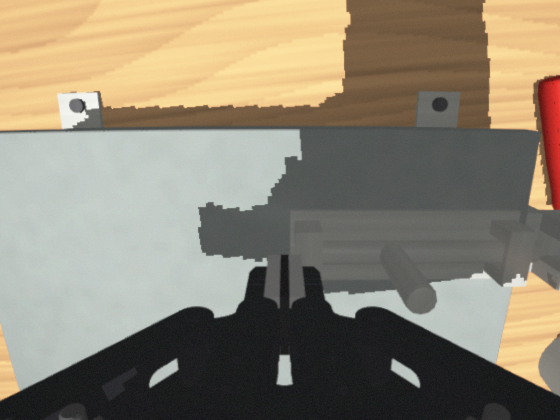

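View pics/s5z.png

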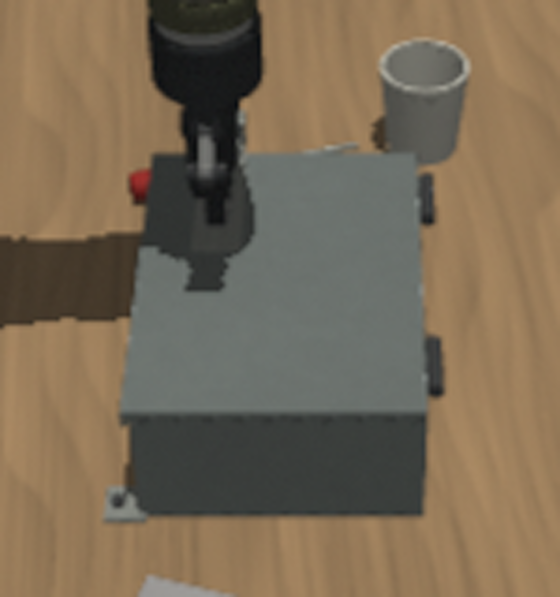

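Call:
{"op": "servo_tool", "data": {
  "moves": [
    [0, 1.0, 0, 0, 1],
    [0, 1.0, 0, 0, 1],
    [0, 0.5, 0, 0, 1],
    [0, 0.5, 0, 0, 1],
    [0, 0.5, 0, 0, 1],
    [0, 0.5, 0, 0, 1],
    [0, 0.5, 0, 0, 1],
    [0, 0.5, 0, 0, 1],
    [0, 0.5, 0, 0, 1],
    [0, 0, 0, 0, 1]
  ]
}}

```text
clock: 15.4
tcp_pos: [0.5559, 0.1656, 0.1358]
orientation: [0.706, 0.035, 0.706, -0.034]
wrist_force: [-0.4, 0.5, -0.2]
finger_gap: 0.0001
```

```bash
python3 - <<'E'
from plan import *
s=env.get_state();print(s["clock"],s["tcp_pos"],s["wrist_force"])
p=optics.read_camera("wrist");save(p,"w6");m=models.pinpoint("knob_top",p);print(m[:1],atz(p,m[0]["location"],.161) if m else 0)
E
```

```text
15.4 [0.55590723 0.16561882 0.13576162] [-0.39725925  0.48070467 -0.2375714 ]
[{'location': [341.7, 302.5], 'conf': 0.77}] [0.55663653 0.18636991 0.161     ]
```

View pics/w6.png

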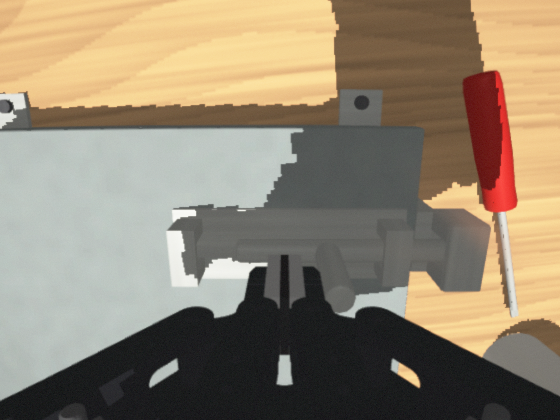

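Call:
{"op": "servo_tool", "data": {
  "moves": [
    [0, 0.4, 0, 0, 1],
    [0, 0.3, 0, 0, 1],
    [0, 0.2, 0, 0, 1],
    [0, 0.1, 0, 0, 1],
    [0, 0, 0, 0, 1],
    [0, 0, 0, 0, 1],
    [0, 0, 0, 0, 1],
    [0, 0, 0, 0, 1],
    [0, 0, 0, 0, 1],
    [0, 0, 0, 0, 1]
  ]
}}

```text
clock: 16.75
tcp_pos: [0.5569, 0.1749, 0.1358]
orientation: [0.706, 0.035, 0.706, -0.035]
wrist_force: [-0.7, -1.1, 0.1]
finger_gap: 0.0001
```

Call:
{"op": "servo_tool", "data": {
  "moves": [
    [0, 0.1, 0, 0, 1],
    [0, 0.1, 0, 0, 1],
    [0, 0.1, 0, 0, 1],
    [0, 0.1, 0, 0, 1],
    [0, 0.1, 0, 0, 1],
    [0, 0, 0, 0, 1],
    [0, 0, 0, 0, 1],
    [0, 0, 0, 0, 1],
    [0, 0, 0, 0, 1],
    [0, 0, 0, 0, 1]
  ]
}}

```text
clock: 18.0
tcp_pos: [0.5569, 0.1759, 0.1358]
orientation: [0.706, 0.033, 0.706, -0.038]
wrist_force: [-2.0, -14.7, 2.1]
finger_gap: 0.0002
```

Call:
{"op": "servo_tool", "data": {
  "moves": [
    [0, 0.1, 0, 0, 1],
    [0, 0.1, 0, 0, 1],
    [0, 0, 0, 0, 1],
    [0, 0, 0, 0, 1],
    [0, 0, 0, 0, 1],
    [0, 0, 0, 0, 1],
    [0, 0, 0, 0, 1],
    [0, 0, 0, 0, 1],
    [0, 0, 0, 0, 1],
    [0, 0, 0, 0, 1]
  ]
}}

```text
clock: 19.25
tcp_pos: [0.5569, 0.1761, 0.1358]
orientation: [0.706, 0.032, 0.707, -0.04]
wrist_force: [-2.6, -21.2, 4.4]
finger_gap: 0.0
```

```bash
python3 - <<'E'
from plan import *
q=np.load("q.npy");q[3]=0
for t in (.016,.034,.045):print(t,L(q,.15,.06+t,.061))
s=env.get_state();print(s["clock"],s["tcp_pos"],s["wrist_force"])
p=optics.read_camera("wrist");save(p,"w7");m=models.pinpoint("knob_top",p);print(m[:1],atz(p,m[0]["location"],.161) if m else 0)
m=models.pinpoint("bolt_tip",p);print(m[:1],atz(p,m[0]["location"],.116) if m else 0)
m=models.pinpoint("keeper",p);print(m[:1],atz(p,m[0]["location"],.116) if m else 0)
E
```

```text
0.016 [0.55459286 0.16559462 0.161     ]
0.034 [0.55635196 0.18350846 0.161     ]
0.045 [0.55742697 0.1944558  0.161     ]
19.25 [0.55689926 0.17610083 0.13576475] [ -2.60997875 -21.18275053   4.37974382]
[{'location': [337.0, 299.8], 'conf': 0.91}] [0.55639539 0.19553961 0.161     ]
[{'location': [476.6, 250.4], 'conf': 0.82}] [0.56398915 0.26743122 0.116     ]
[{'location': [434.2, 250.8], 'conf': 0.93}] [0.56201939 0.24692123 0.116     ]
```

View pics/w7.png

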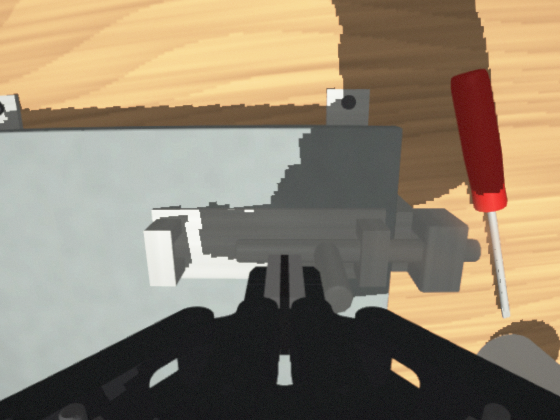

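The bolt tip shows about 11 mm beyond the keeper's far face at (476, 250), and the stop resists at 21 N. I'm backing off now.

Call:
{"op": "servo_tool", "data": {
  "moves": [
    [0, -1.0, 0, 0, 1],
    [0, -1.5, 0, 0, 1],
    [0, -1.5, 0, 0, 1],
    [0, 0, 0, 0, 1],
    [-2, 0, 0, 0, 1],
    [-3, 0, 0, 0, 1],
    [-3, 0, 0, 0, 1],
    [-3, -2, -3, 0, 1],
    [0, -3, -4, 0, 1],
    [0, -3, -4, 0, 1]
  ]
}}

```text
clock: 20.7
tcp_pos: [0.4356, 0.073, 0.2462]
orientation: [0.707, 0.034, 0.706, -0.034]
wrist_force: [-0.7, -0.5, -0.1]
finger_gap: -0.0
```

Call:
{"op": "servo_tool", "data": {
  "moves": [
    [0, -4, -3, 0, 1],
    [0, -4, 0, 0, 1],
    [0, -4, 0, 0, 1],
    [0, 0, 0, 0, 1],
    [0, 0, 0, 0, 1],
    [0, 0, 0, 0, 1],
    [0, 0, 0, 0, 1],
    [0, 0, 0, 0, 1],
    [0, 0, 0, 0, 1],
    [0, 0, 0, 0, 1]
  ]
}}

```text
clock: 21.95
tcp_pos: [0.3948, -0.0433, 0.2458]
orientation: [0.706, 0.034, 0.706, -0.035]
wrist_force: [0.6, -1.0, 0.5]
finger_gap: 0.0001
```

```bash
python3 - <<'E'
from plan import *
q=np.load("q.npy");q[3]=0
s=env.get_state();print(s["clock"],s["tcp_pos"],s["wrist_force"])
P={c:optics.read_camera(c) for c in ["side","top"]}
T=dict(knob_top=L(q,.15,.105,.061),lid_front=L(q,.206,0,.006),keeper=W(q,[-.05,.157,.116]),bolt_tip=L(q,.15,.177,.016))
for n in T:
    for c in P:
        m=models.pinpoint(n,P[c])
        if m: print(n,c,np.round(m[0]["location"],1),round(m[0]["conf"],2),"pred",proj(P[c],T[n]).round(1))
for n in ["cup","screwdriver","supply"]:
    for c in P:
        m=models.pinpoint(n,P[c]); 
        if m: print(n,c,atz(P[c],m[0]["location"],0).round(3))
cv2.imwrite("pics/f.png",np.hstack([cv2.resize(P["side"]["pixels"][130:290,180:330],(375,400)),cv2.resize(P["top"]["pixels"][150:310,120:290],(425,400))]))
E
```

```text
21.95 [ 0.39475535 -0.04327015  0.24577298] [ 0.63882698 -0.97916713  0.53236722]
knob_top side [237.6 164.3] 0.61 pred [238.6 162.7]
knob_top top [206.3 246.5] 0.54 pred [205.2 247.7]
lid_front side [215.9 202.9] 0.69 pred [216.8 202.7]
lid_front top [250.  273.4] 0.61 pred [251.4 274.5]
keeper side [238.6 162.5] 0.88 pred [240.3 164.2]
keeper top [184.4 247.8] 0.63 pred [186.3 250.5]
bolt_tip side [242.  158.8] 0.62 pred [240.7 160.1]
bolt_tip top [178.1 252.3] 0.43 pred [177.9 250.5]
cup side [0.738 0.366 0.   ]
cup top [0.741 0.357 0.   ]
screwdriver top [0.578 0.322 0.   ]
supply side [ 0.543 -0.206  0.   ]
supply top [ 0.546 -0.207  0.   ]
```

View pics/f.png

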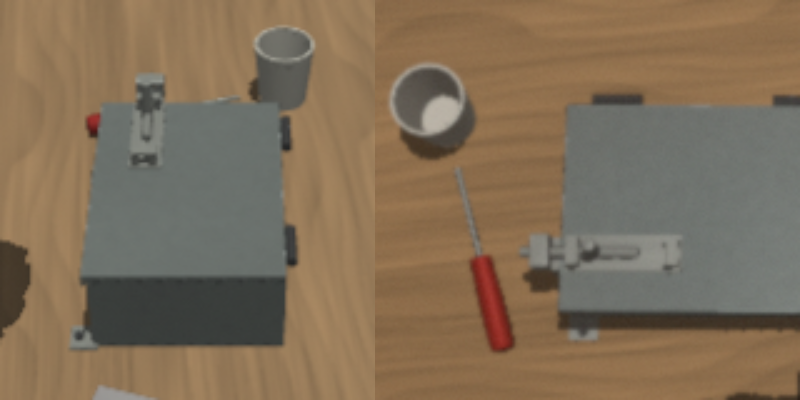

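The final pictures show the lid flat on the rim and the bolt through the keeper, with its tip at about (525, 250) in the right-hand view. The arm is clear and the bystanders look undisturbed.

```bash
python3 - <<'E'
from h import *
print(order.hand_in())
E
```

```text
the job is handed in; nothing more can be done
None
```

The lid is shut on the rim and the bolt is fully across, with its tip through the keeper. I handed the job in at about 22 s of the 42 s allowed; no verdict was reported.

- **Lid:** I pressed it down with the closed fingertips until it hit the stop. The tip was at z = 0.106 m under 19 N, which matches the lid's shut height. The lid was still flat on the rim in the last pictures.
- **Bolt:** Only after that did I push the knob across, until it would go no further at 21 N. The wrist picture put the tip about 20 mm past the keeper's centre, where 20 mm is expected at full travel. After I let go, the detected knob and tip positions matched full travel to within 2 pixels.
- **Release:** I backed the gripper off and moved it clear, and the wrist force returned to noise level.
- **Bystanders:** The cup, screwdriver and supply were never touched. Their measured positions differ by up to about 16 mm between looks. I put that down to detector error, because the two cameras disagreed by up to 26 mm before anything had moved.
- **Disagreement:** Before the push, the camera readings of the knob disagreed by up to about 1 cm. I relied on the close wrist view and the force at the stop instead.

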